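# Park the brass weight under the keeper flap

## Task

Put the brass block weight away in its wooden caddy: press the caddy's thumb bar down with one fingertip to hold the spring keeper flap open, and while it is held use the other fingertip to push the weight along its lane, all the way in under the flap. Then let the bar up so that the flap closes fully behind the weight, and take the hand clear. Only push the weight, never pick it up, and leave everything else where it stands.

Things in the scene. Friction and masses are not known exactly. Their poses are not given: they have to be found in the camera images.
- caddy: Fixed wooden caddy, x -165 to +90 mm. Origin: at table height on the bay's mouth line, under the hinge shaft; x along the lane into the bay, y from the shaft across the lane, z up. Floor 8 mm thick. Lane 52 mm wide between walls at y 0 to 8 (top z 26) and y 60 to 68 (top z 24), open above for x < 0. Shaft along x at y 0, z 34, on posts at x -160 and 86 (tops z 42).
- weight: Loose flat brass block with a copper inlay on top, 60 mm long (x, along the lane), 48 mm wide (y), 20 mm high, about 0.5 kg. Origin: centre of its underside. It starts in the lane before the bay, roughly parallel to it. Fully in: its centre is over 36 mm past the caddy's origin along caddy x, so its rear is behind the flap's lip; against the back stop it is at 45 mm.
- flap_tilt (a joint): Tilt of the keeper flap and thumb bar, one piece turning about the shaft: 0 closed, 0.5 rad fully open. A spring closes it (0.055 N m at 0, 0.18 at 0.45 rad; about 4.5 N at mid bar). The weight passes under the lip from about 0.35 rad; 0.40 to 0.47 is good. It cannot close on a weight that is only partly in.
- flap: Keeper flap with its thumb bar. Origin: on the shaft at the mouth line. The bar is the plate on the side of the shaft away from the lane: caddy x -150 to +25, y -4 to -60, 4 mm thick, top at z 36 when closed. Pressing it lifts the flap, equally anywhere along x, so a finger can slide along it. Pressed at y -42 to 0.43 rad its top there is 18 mm above the table; the weight's is at 28.
- bar_mid (a point): Middle of the pressing area, on top of the thumb bar: caddy x -62.5, y -41, z 36 mm when closed.
- lip (a point): Bottom of the lip that hangs from the aluminium flap and blocks the lane when closed (lip: caddy x 0 to 6, y 46 to 56, down to z 14; this point x 3, y 51, z 14). It hangs on a 10 mm wide tongue; behind it the flap roofs the bay over x 30 to 78, y 2 to 60. The rest of the front, x 0 to 30 and y below 46, is an open notch with room for a finger. Back stop of the bay at caddy x 75.
- jar: Bystander: small amber glass jar, 30 mm across, 38 mm high, on the caddy's ear (about caddy x 63, y -45, on the 8 mm floor). Origin: centre of its underside. Leave alone.
- round_weight: Bystander: round brass weight, 34 mm across, 30 mm high, on the table near the thumb bar. Origin: centre of its underside. Leave alone.
- folder: Bystander: bone folder, flat white bar 130 x 22 x 6 mm, on the table beside the lane's far wall. Origin: centre of its underside. Leave alone.
- brush: Bystander: flat brush about 200 mm long, origin at its middle, lying on the table, handle towards its -x. Leave alone.
- sprayer: Bystander: aluminium bottle, 54 mm across, 170 mm high. Origin: centre of its underside. Leave alone.
- paste_bowl: Bystander: blue bowl, 90 mm across, 45 mm high. Origin: centre of its underside. Leave alone.
- wood_spool: Bystander: dark wooden roller standing up, 36 mm across, 40 mm high. Origin: centre of its underside. Leave alone.
Mind the look-alikes: they are no part of the job. Leave any black or green look-alike of the weight alone.

How it is judged:
By the outcome, as a careful person would: the job done as asked, in the order asked, and still so for the second after the job is handed in, with the robot touching nothing.
It also fails if it takes over 45 s, if anything falls off the work surface, if the arm or the gripper's body presses on something with over 40 N, if the wrist force passes 120 N, or if a joint passes its speed limit or range.

## Robot

A 6-joint arm with a two-finger parallel gripper is mounted at the origin on the work surface. World frame = base frame: x ahead of the robot, y to its left, z up, the work surface at z = 0. Lengths are in mm, angles in rad, forces in N, time in s.
With the tool pointing down it reaches from about 350 to 875 mm from the base axis. Payload 4.2 kg.
Tool frame: the origin (TCP) lies at the very end of the fingers, on their centre line; the grasp point (between the pads) lies 19 mm behind it; z points along the fingers, y is the line along which they close (so a half turn about z gives the same grasp; the last joint's range is limited). The gripper opens to 85 mm and grips with 20 to 120 N. Pads are 22 mm wide; open, the fingers measure 114 mm over their backs; the gripper's body (76 mm by 85 mm) begins 54 mm behind the grasp point. The pads swing forward as they close: fully open they stand 13 mm farther back than shut.
Start: joints at [-0.854, 0.385, 0.008, 0, -1.194, -0.259], TCP at [276.246, -560.613, 231.312] pointing down, gripper open.
Joint ranges: [-3.14, 3.14], [-1.21, 2.06], [-1.07, 1.41], [-3.16, 2.05], [-2.99, -0.16], [-3.1, 3.1]. Speed limits (rad/s): [2.79, 2.79, 3.14, 3.14, 3.14, 3.14].

## Interface

Orientations are given as a unit quaternion [x, y, z, w].
In Python, from bench import arm, optics gives the robot as it stands. The module is installed in compiled form; this text tells all that it offers.
- The arm moves only by the tool step_arm, never from a script. Its argument "motion" is a list of rows, each an object with "dr": the turn, a rotation vector about the tool's x, y, z in units of 8 degrees (1.0 is 8 degrees), a list of three; "slide": the shift along the tool's x, y, z in mm, a list of three; "jaw": the finger opening in mm, from 0 to 85.4. A call has exactly 8 rows; each row is the pose to reach, as a shift and turn from the pose commanded when the call began, along the tool's axes at that moment; what a row does not reach only later rows make up. A row lasts 1/8 s, in which the tool goes at most 62.5 mm and 10.7 degrees, less where a joint would pass 70% of its speed; a pose out of reach is approached as far as the arm can. A call with a gripper value outside its range is refused whole. The fingers move at their own pace and stop on an object; the grip force is fixed at half the most. Time passes only in rows, so rows that repeat a pose let the fingers close, or fill a call up. It gives the time, the measured TCP pose, the force, the opening and the grip force at its end, in the units of the state.
- arm.read_state(): the state, without advancing time (a new reading comes with each control period).
- optics.get_image(name): name is "side" or "top" or "wrist"; returns the picture (420x560x3 uint8, blue, green, red); there is no depth.
- optics.camera_info(name): a dict with "camera_matrix" (3x3 intrinsics, pixels), "view" (4x4, takes a point from world to camera coordinates); the wrist camera has in their place "T_tool_cam" (4x4, takes a point from camera to tool coordinates, whose origin is the TCP and whose axes are the flange's). Camera axes: x right, y up, looking along -z (the intrinsics and any distortion apply to the point x, -y, -z); pixel columns grow to the right and rows downward; lengths in mm; the calibration is good to about 2 mm. A picture is of the moment at which its call begins: read the wrist's pose just before it. camera_info takes no time and is no camera call.
- arm.job_done(): hands the job in; it is judged then, once.
The state is a dict: "clock": time; "joints": joint angles; "joint_vel": joint speeds; "joint_efforts": joint torques, N m; "position": TCP position; "ee_rot": TCP orientation; "contact_force": force on the tool from outside, world axes, zero at the start; "wrist_torque": the same for the moment, N m; "gripper_width": finger opening in mm; "grasp_force": force on a finger pad.
Only numpy, scipy, OpenCV 4.12 (cv2) and the standard library are available. Lean on these libraries where they do the work, as an engineer would, in place of code of your own. Each camera call takes 0.05 s, during which the arm holds its last target. There are 200 camera calls.

## Working session

There is one attempt and no reset: what is moved stays moved. The work goes in short steps, Python scripts to look and compute and a tool call to move; the robot and the scene stay as the last step left them, time stands still between calls to the robot, and variables do not carry over. Pictures are saved under pics/ and viewed, at most 10 in all, crops included, and the job is handed in when it is done.

Besides the shell and the picture viewer there is one more tool, called after "Request:" as name(argument=value, ...), one argument or row to a line, values as JSON. step_arm: Moves the arm, as the interface text tells. Its arguments: {"type":"object","properties":{"motion":{"type":"array","items":{"type":"object","properties":{"dr":{"type":"array","items":{"type":"number"}},"slide":{"type":"array","items":{"type":"number"}},"jaw":{"type":"number"}}}}},"required":["motion"]}

```bash
mkdir -p pics
python3 - <<'E'
from bench import arm, optics
import cv2,numpy as np
np.set_printoptions(precision=4,suppress=True)
s=arm.read_state(); print(s)
for n in ["top","side","wrist"]:
    print(n,optics.camera_info(n)); 
    im=optics.get_image(n); cv2.imwrite(f"pics/{n}0.png",im)
E
```

```text
{'clock': 0.0, 'joints': array([-0.8544,  0.3855,  0.0066, -0.0005, -1.194 , -0.2586]), 'joint_vel': array([ 0.0011,  0.0012, -0.0005,  0.0006, -0.0002,  0.0003]), 'joint_efforts': array([ -0.    , -39.2291,  18.8405,   4.1864,  -0.0047,   0.    ]), 'position': array([ 275.9801, -560.0822,  230.2086]), 'ee_rot': array([-0.2268,  0.9739,  0.0011, -0.0003]), 'contact_force': array([0.0536, 0.6709, 0.1919]), 'wrist_torque': array([-0.0147, -0.0579, -0.0097]), 'grasp_force': 0.0, 'gripper_width': 85.51489263554284}
top {'camera_matrix': array([[393.7485,   0.    , 278.5317],
       [  0.    , 393.7485, 198.8375],
       [  0.    ,   0.    ,   1.    ]]), 'view': array([[   0.0159,   -0.9999,    0.0017,   44.5843],
       [   0.9822,    0.0159,    0.1871, -565.3106],
       [  -0.1871,   -0.0013,    0.9823, -893.3159],
       [   0.    ,    0.    ,    0.    ,    1.    ]])}
side {'camera_matrix': array([[510.0867,   0.    , 284.0498],
       [  0.    , 510.0867, 212.7395],
       [  0.    ,   0.    ,   1.    ]]), 'view': array([[   -0.9799,    -0.1991,    -0.0108,   544.9998],
       [    0.1406,    -0.7282,     0.6708,   -99.4415],
       [   -0.1414,     0.6558,     0.7416, -1109.2603],
       [    0.    ,     0.    ,     0.    ,     1.    ]])}
wrist {'camera_matrix': array([[376.443 ,   0.    , 283.7298],
       [  0.    , 376.443 , 209.2175],
       [  0.    ,   0.    ,   1.    ]]), 'T_tool_cam': array([[  -0.0004,    0.9501,    0.3121,   81.0591],
       [   1.    ,    0.0003,    0.0003,    0.6189],
       [   0.0002,    0.3121,   -0.9501, -143.2042],
       [   0.    ,    0.    ,    0.    ,    1.    ]])}
```

View pics/top0.png

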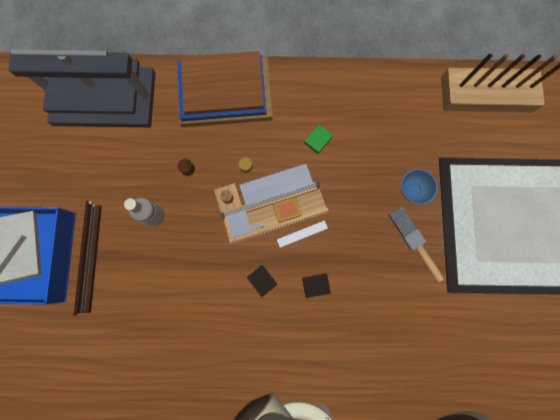

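View pics/side0.png

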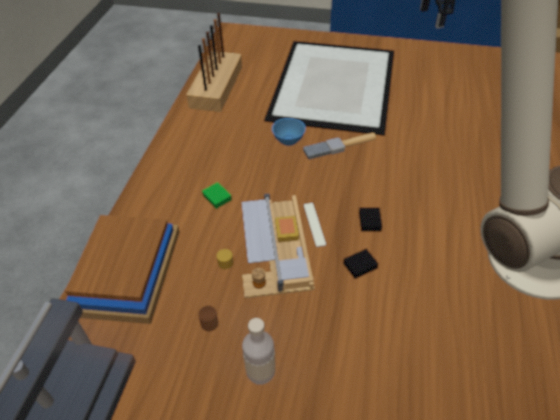

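The top view shows the caddy around (275,205), with its lane running right to left. The copper-inlaid weight is at (287,210), the bar plate at (277,186), and the jar at (227,197). The round weight is at (245,163), the folder at (302,234), and the look-alikes are black and green. The side view agrees with this. I'll zoom in to measure.

```bash
cat > h.py <<'E'
import numpy as np, cv2
from scipy.spatial.transform import Rotation as R
from bench import arm, optics
np.set_printoptions(precision=2,suppress=True)
def cam(n,s=None):
    c=optics.camera_info(n);K=np.array(c["camera_matrix"])
    if n!="wrist": T=np.linalg.inv(c["view"])
    else:
        T=np.eye(4);T[:3,:3]=R.from_quat(s["ee_rot"]).as_matrix();T[:3,3]=s["position"];T=T@c["T_tool_cam"]
    return K,T
def ray(px,z,K,T):
    px=np.atleast_2d(px).astype(float)
    d=np.c_[(px[:,0]-K[0,2])/K[0,0],-(px[:,1]-K[1,2])/K[1,1],-np.ones(len(px))]@T[:3,:3].T
    return T[:3,3]+d*((z-T[2,3])/d[:,2])[:,None]
def proj(P,K,T):
    q=(np.atleast_2d(P)-T[:3,3])@T[:3,:3]
    return np.c_[K[0,0]*q[:,0]/-q[:,2]+K[0,2],K[1,1]*-q[:,1]/-q[:,2]+K[1,2]]
E
python3 - <<'E'
from h import *
im=cv2.imread("pics/top0.png")[140:265,195:345]
cv2.imwrite("pics/topc.png",cv2.resize(im,None,fx=4.8,fy=4.8,interpolation=cv2.INTER_CUBIC))
E
```

```text
(no output)
```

View pics/topc.png

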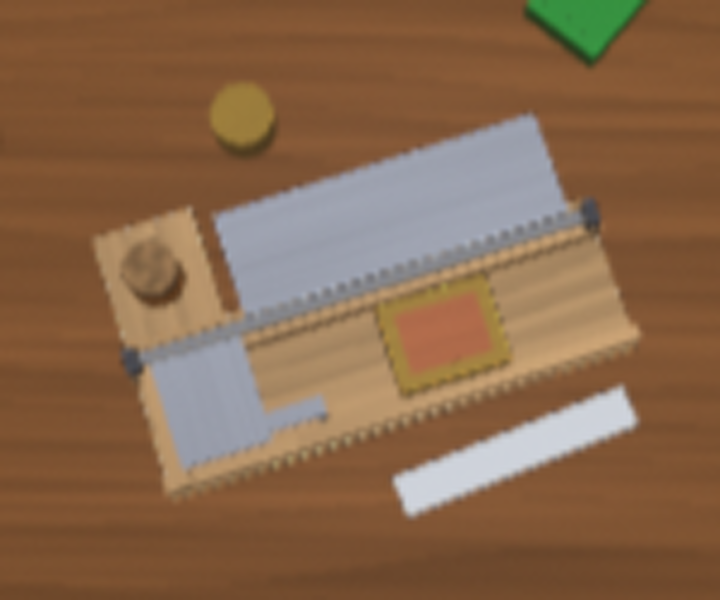

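The crop shows the bar's far edge from (535,113) to (215,214), the posts at (590,214) and (133,360), and the weight's corners at (376,305), (487,274), (511,360) and (404,395). The lip is near (322,410). I'll fit the caddy pose to these points.

Run:
```python
from h import *
K,T=cam("top")
f=lambda p,z: ray((np.array(p)+.5)/4.8-.5+np.array([195,140]),z,K,T)[0]
pts=[((535,113),(-150,-60,36)),((215,214),(25,-60,36)),((590,207),(-160,0,42)),((132,355),(86,0,42)),((638,336),(-165,68,24)),((170,488),(90,68,24)),((322,402),(0,51,38))]
W=np.array([f(p,c[2])[:2] for p,c in pts]);C=np.array([c[:2] for p,c in pts],float)
Wm,Cm=W.mean(0),C.mean(0)
rot,_=R.align_vectors(np.c_[W-Wm,0*W[:,0]],np.c_[C-Cm,0*W[:,0]])
M=rot.as_matrix()[:2,:2];o=Wm-M@Cm
print("origin",o,"yaw",np.arctan2(M[1,0],M[0,0]));print(W-(C@M.T+o))
w=np.array([f(p,28)[:2] for p in[(376,305),(487,274),(511,360),(404,395)]])
wc=(w-o)@M
print("weight caddy",wc,wc.mean(0))
print("jar",(f((152,255),46)[:2]-o)@M,"round",(f((242,112),30)[:2]-o)@M)
s=arm.read_state();print(R.from_quat(s["ee_rot"]).as_matrix())
for c in [(-62.5,-41,36),(0,0,0)]: print(M@c[:2]+o)
```

```text
origin [555.46 108.82] yaw 1.9021138672392879
[[-1.52 -0.01]
 [-1.04 -1.24]
 [ 0.93  1.14]
 [ 0.78 -0.78]
 [ 0.19  1.7 ]
 [ 1.38 -1.95]
 [-0.72  1.14]]
weight caddy [[-40.21  10.82]
 [-99.56  13.1 ]
 [-96.97  59.33]
 [-39.44  59.5 ]] [-69.04  35.69]
jar [ 60.46 -45.66] round [  -5.09 -107.99]
[[-0.9  -0.44 -0.  ]
 [-0.44  0.9   0.  ]
 [ 0.    0.   -1.  ]]
[614.57  63.05]
[555.46 108.82]
```

```bash
cat >> h.py <<'E'
o=np.array([555.46,108.82]);yaw=1.9021
def c2w(c):
    M=R.from_euler("z",yaw).as_matrix(); return M@np.array(c,float)+np.array([*o,0])
def goal(c,s):
    """slide and dr to bring TCP to caddy point c, tool x=-caddy x, pointing down"""
    A=R.from_quat(s["ee_rot"]); 
    x=R.from_euler("z",yaw).as_matrix()@np.array([-1,0,0]); z=np.array([0,0,-1.]);G=R.from_matrix(np.c_[x,np.cross(z,x),z])
    print("slide",A.inv().apply(c2w(c)-s["position"]),"dr",np.degrees((A.inv()*G).as_rotvec())/8, "w",c2w(c))
def tcp_c(s): return R.from_euler("z",-yaw).apply(s["position"]-np.array([*o,0]))
E
python3 -c "
from h import *
s=arm.read_state();goal((-120,-6,150),s)"
```

```text
slide [-537.11  356.8    81.01] dr [  0.01   0.01 -10.34] w [600.17  -2.7  150.  ]
```

Request:
step_arm(
  motion=[
    {"dr": [0,0,-1.0],"slide": [-40,27,6],"jaw": 60},
    {"dr": [0,0,-2.2],"slide": [-88,58,13],"jaw": 60},
    {"dr": [0,0,-3.4],"slide": [-136,90,20],"jaw": 60},
    {"dr": [0,0,-4.6],"slide": [-184,122,28],"jaw": 60},
    {"dr": [0,0,-5.8],"slide": [-232,154,35],"jaw": 60},
    {"dr": [0,0,-7.0],"slide": [-280,186,42],"jaw": 60},
    {"dr": [0,0,-8.2],"slide": [-328,218,50],"jaw": 60},
    {"dr": [0,0,-9.2],"slide": [-368,245,56],"jaw": 60},
  ],
)

```text
clock: 1.15
position: [498.7, -176.2, 174.9]
ee_rot: [0.767, -0.642, -0.0, 0.0]
contact_force: [0.2, -0.4, 0.1]
gripper_width: 59.7
grasp_force: 0.0
```

```bash
python3 -c "
from h import *
s=arm.read_state();goal((-120,-6,150),s);print(s['position'],s['gripper_width'],s['clock'])"
```

```text
slide [-152.85 -130.51   24.88] dr [ 0.   0.  -1.1] w [600.17  -2.7  150.  ]
[ 498.66 -176.18  174.9 ] 59.65493125511636 1.15
```

Request:
step_arm(
  motion=[
    {"dr": [0,0,-0.3],"slide": [-36,-31,6],"jaw": 60},
    {"dr": [0,0,-0.6],"slide": [-74,-63,12],"jaw": 60},
    {"dr": [0,0,-0.9],"slide": [-112,-95,18],"jaw": 60},
    {"dr": [0,0,-1.1],"slide": [-140,-119,23],"jaw": 60},
    {"dr": [0,0,-1.1],"slide": [-152,-130,25],"jaw": 60},
    {"dr": [0,0,-1.1],"slide": [-153,-130.5,25],"jaw": 60},
    {"dr": [0,0,-1.1],"slide": [-153,-130.5,25],"jaw": 60},
    {"dr": [0,0,-1.1],"slide": [-153,-130.5,25],"jaw": 60},
  ],
)

```text
clock: 2.15
position: [600.1, -6.2, 150.7]
ee_rot: [0.812, -0.584, 0.0, -0.0]
contact_force: [0.4, 0.2, -0.6]
gripper_width: 60.2
grasp_force: 0.0
```

```bash
python3 -c "
from h import *
s=arm.read_state();goal((-120,-6,150),s);print(tcp_c(s))
im=optics.get_image('wrist');cv2.imwrite('pics/w1.png',im)
K,T=cam('wrist',s)
for c in [(-150,-60,36),(25,-60,36),(-160,0,42),(-165,68,24),(0,46,30),(-150,-4,36)]: print(c,proj(c2w(c),K,T))"
```

```text
slide [-3.31 -1.2   0.68] dr [-0.    0.   -0.05] w [600.17  -2.7  150.  ]
[-123.3    -4.78  150.68]
(-150, -60, 36) [[202.59 166.44]]
(25, -60, 36) [[218.25 371.8 ]]
(-160, 0, 42) [[288.96 152.88]]
(-165, 68, 24) [[384.14 140.85]]
(0, 46, 30) [[344.69 341.38]]
(-150, -4, 36) [[283.15 165.82]]
```

View pics/w1.png

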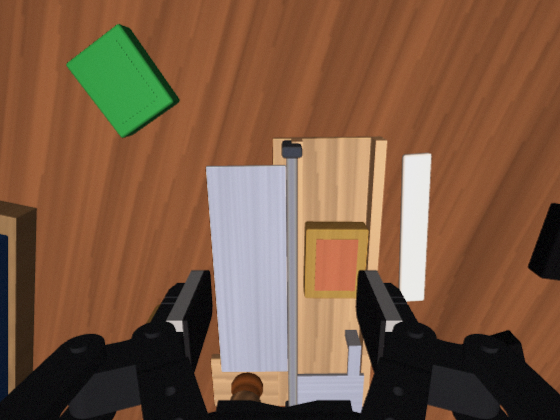

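The wrist view shows the bar corners at (207,167) and (219,373), the post at (292,149) and the wall corner at (386,140). The weight's top runs from (306,223) to (367,297), and the lip's front end is at (352,332). I'll refine the pose with these.

Run:
```python
from h import *
s=arm.read_state();K,T=cam("wrist",s)
pts=[((207,167),(-150,-60,36)),((219,373),(25,-60,36)),((386,140),(-165,68,24)),((274,166),(-150,-4,36)) ,((345.5,332),(0,46,38)),((359,332),(0,56,38))]
pts.pop(3)
W=np.array([ray(p,c[2],K,T)[0][:2] for p,c in pts]);C=np.array([c[:2] for p,c in pts],float)
rot,_=R.align_vectors(np.c_[W-W.mean(0),0*W[:,0]],np.c_[C-C.mean(0),0*C[:,0]])
M=rot.as_matrix()[:2,:2];o2=W.mean(0)-M@C.mean(0);y=np.arctan2(M[1,0],M[0,0])
print(o2,y,"\n",(W-(C@M.T+o2))@M)
w=np.array([ray(p,28,K,T)[0][:2] for p in[(306,223),(367,223),(367,297),(305,297)]])
print((w-o2)@M)
# fingertip lower-end corners: which caddy points if tips at TCP z
print(T[:3,3])
for d in (0,5,10,13): print(d,[proj(s["position"]+R.from_quat(s["ee_rot"]).apply([x,yy,-d]),K,T)[0] for x in(-11,11) for yy in (-30,30)])
```

```text
[555.72 102.99] 1.9211980908522408 
 [[ 4.94  4.03]
 [ 5.7  -1.81]
 [ 6.34  2.56]
 [-8.63 -2.79]
 [-8.35 -1.99]]
[[-98.76  12.91]
 [-97.54  58.78]
 [-34.02  61.43]
 [-35.34  11.56]]
[624.3  -81.92 293.92]
0 [array([212.57, 304.08]), array([350.07, 304.08]), array([209.45, 258.22]), array([352.94, 258.21])]
5 [array([210.45, 310.58]), array([352.04, 310.58]), array([207.14, 263.59]), array([355.08, 263.57])]
10 [array([208.19, 317.48]), array([354.13, 317.48]), array([204.67, 269.3 ]), array([357.37, 269.28])]
13 [array([206.77, 321.83]), array([355.45, 321.83]), array([203.11, 272.9 ]), array([358.81, 272.89])]
```

Run:
```python
from h import *
s=arm.read_state();K,T=cam("wrist",s)
pts=[((207,167),(-150,-60,36)),((219,373),(25,-60,36)),((386,140),(-165,68,24)),((346,345),(0,46,38)),((359,345),(0,56,38)),((346,332),(0,46,14))]
W=np.array([ray(p,c[2],K,T)[0][:2] for p,c in pts]);C=np.array([c[:2] for p,c in pts],float)
rot,_=R.align_vectors(np.c_[W-W.mean(0),0*W[:,0]],np.c_[C-C.mean(0),0*C[:,0]])
M=rot.as_matrix()[:2,:2];o2=W.mean(0)-M@C.mean(0);y=np.arctan2(M[1,0],M[0,0])
print(o2,y,"\n",(W-(C@M.T+o2))@M)
w=np.array([ray(p,28,K,T)[0][:2] for p in[(306,223),(367,223),(367,297),(305,297)]])
print((w-o2)@M)
```

```text
[554.27 108.16] 1.9026089187423652 
 [[ 0.64  1.65]
 [ 1.49 -0.92]
 [-0.31 -0.09]
 [-2.36 -1.72]
 [-2.28 -1.18]
 [ 2.82  2.25]]
[[-104.35   11.39]
 [-103.97   57.27]
 [ -40.52   61.09]
 [ -40.91   11.21]]
```

```bash
sed -i 's/^o=.*/o=np.array([554.6,108.3]);yaw=1.9024/' h.py; python3 -c "
from h import *
s=arm.read_state();print(tcp_c(s));goal((-126,-6,45),s)"
```

```text
[-123.07   -5.82  150.71]
slide [  2.92  -0.16 105.71] dr [-0.   -0.   -0.06] w [601.29  -8.88  45.  ]
```

Request:
step_arm(
  motion=[
    {"dr": [0,0,-0.06],"slide": [3,0,20],"jaw": 60},
    {"dr": [0,0,-0.06],"slide": [3,0,45],"jaw": 60},
    {"dr": [0,0,-0.06],"slide": [3,0,70],"jaw": 60},
    {"dr": [0,0,-0.06],"slide": [3,0,90],"jaw": 60},
    {"dr": [0,0,-0.06],"slide": [3,0,101],"jaw": 60},
    {"dr": [0,0,-0.06],"slide": [3,0,105],"jaw": 60},
    {"dr": [0,0,-0.06],"slide": [3,0,105],"jaw": 60},
    {"dr": [0,0,-0.06],"slide": [3,0,105],"jaw": 60},
  ],
)

```text
clock: 3.2
position: [602.1, -7.9, 46.2]
ee_rot: [0.815, -0.58, 0.001, -0.001]
contact_force: [0.2, 0.7, 0.1]
gripper_width: 60.2
grasp_force: 0.0
```

```bash
python3 -c "
from h import *
s=arm.read_state();print(tcp_c(s),s['contact_force'],s['gripper_width']);goal((-126,-6,45),s)
im=optics.get_image('wrist');cv2.imwrite('pics/w2.png',im)"
```

```text
[-125.34   -7.04   46.19] [0.16 0.69 0.11] 60.2488434498895
slide [0.65 1.05 1.19] dr [-0.01 -0.    0.01] w [601.29  -8.88  45.  ]
```

View pics/w2.png

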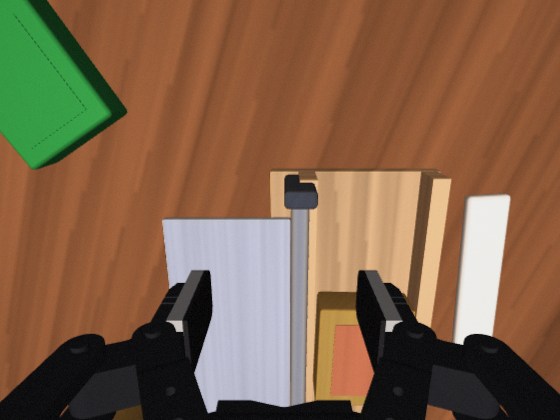

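The view shows the weight's rear top edge at row 292 (cols 317–415) and the fingertips at row 270. I'll check the clearance.

```bash
python3 -c "
from h import *
s=arm.read_state();K,T=cam('wrist',s)
w=lambda p,z: R.from_euler('z',-yaw).apply(ray(p,z,K,T)[0]-np.array([*o,0]))
print(w((318,292),28),w((357,292),28),w((164,219),36),w((447,178),24))
print(proj(c2w((-100,11,28)),K,T),proj(c2w((-104,11,28)),K,T))"
```

```text
[-109.63   10.72   28.  ] [-109.69   29.67   28.  ] [-149.97  -57.78   36.  ] [-165.55   67.38   24.  ]
[[317.98 309.2 ]] [[318.22 302.13]]
```

Row 292 is the bottom edge of the weight's rear face (z 8), because the camera stands behind it. That puts the rear at x ≈ -98, matching the top view, so the finger's front at -115 is clear. I'll go down now and watch the force.

Request:
step_arm(
  motion=[
    {"dr": [0,0,0],"slide": [0,1,4],"jaw": 60},
    {"dr": [0,0,0],"slide": [0,1,8],"jaw": 60},
    {"dr": [0,0,0],"slide": [0,1,12],"jaw": 60},
    {"dr": [0,0,0],"slide": [0,1,15],"jaw": 60},
    {"dr": [0,0,0],"slide": [0,1,17],"jaw": 60},
    {"dr": [0,0,0],"slide": [0,1,18],"jaw": 60},
    {"dr": [0,0,0],"slide": [0,1,18],"jaw": 60},
    {"dr": [0,0,0],"slide": [0,1,18],"jaw": 60},
  ],
)

```text
clock: 4.25
position: [600.5, -8.3, 27.5]
ee_rot: [0.815, -0.58, -0.0, 0.0]
contact_force: [-1.1, 0.9, 2.7]
gripper_width: 60.2
grasp_force: 1.1
```

```bash
python3 -c "
from h import *
s=arm.read_state();print(tcp_c(s),s['contact_force'],s['wrist_torque'],s['gripper_width'])"
```

```text
[-125.23   -5.41   27.48] [-1.07  0.89  2.72] [ 0.09  0.29 -0.01] 60.176410696339694
```

Request:
step_arm(
  motion=[
    {"dr": [0,0,0],"slide": [0,0,2],"jaw": 60},
    {"dr": [0,0,0],"slide": [0,0,4],"jaw": 60},
    {"dr": [0,0,0],"slide": [0,0,6],"jaw": 60},
    {"dr": [0,0,0],"slide": [0,0,7],"jaw": 60},
    {"dr": [0,0,0],"slide": [0,0,8],"jaw": 60},
    {"dr": [0,0,0],"slide": [0,0,8],"jaw": 60},
    {"dr": [0,0,0],"slide": [0,0,8],"jaw": 60},
    {"dr": [0,0,0],"slide": [0,0,8],"jaw": 60},
  ],
)

```text
clock: 5.25
position: [600.8, -8.4, 19.4]
ee_rot: [0.815, -0.58, 0.0, -0.0]
contact_force: [-1.8, -1.7, 4.5]
gripper_width: 60.0
grasp_force: 1.9
```

```bash
python3 -c "
from h import *
s=arm.read_state();print(tcp_c(s),s['contact_force'],s['wrist_torque'],s['gripper_width'])
a=optics.get_image('wrist');b=optics.get_image('side')[170:310,210:345]
cv2.imwrite('pics/w3.png',np.hstack([cv2.resize(a,(400,300)),cv2.resize(b,(400,415),interpolation=cv2.INTER_CUBIC)[:300]]) )"
```

```text
[-125.34   -5.67   19.44] [-1.82 -1.68  4.5 ] [-0.21  0.2  -0.03] 59.977792559282676
```

View pics/w3.png

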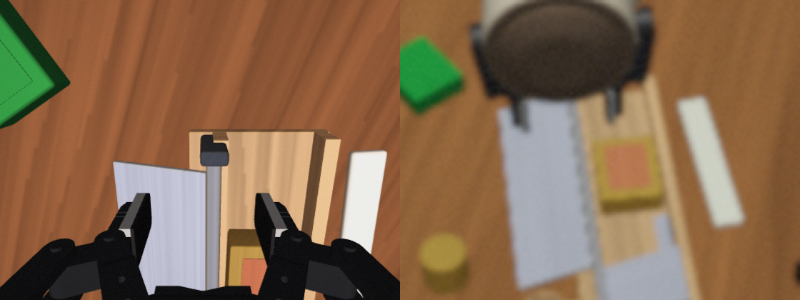

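The bar is tilted, with its outer corner at about (159,226) in full wrist pixels, and the flap has lifted in the side view. I'll estimate the tilt.

```bash
python3 -c "
from h import *
s=arm.read_state();K,T=cam('wrist',s)
for t in (.2,.3,.35,.4,.45,.5):
  f=lambda x,y,z:(x,y*np.cos(t)+(-z if 0 else -z)*0+ -z*np.sin(-t)*0+ (z*np.sin(t)*-1), 34+y*np.sin(t)+z*np.cos(t))
  print(t,proj(c2w(f(-150,-60,2)),K,T)[0],proj(c2w(f(-150,-4,2)),K,T)[0], 'tipz@-36',36-36*np.tan(t))
import numpy as np
im=optics.get_image('wrist');print(im[215:240,175].tolist())"
```

```text
0.2 [145.77 231.44] [284.64 242.86] tipz@-36 28.70243872168779
0.3 [153.9 226.2] [284.38 242.39] tipz@-36 24.863895014053565
0.35 [158.24 223.76] [284.3  242.15] tipz@-36 22.858974186104717
0.4 [162.72 221.45] [284.24 241.91] tipz@-36 20.779444125426174
0.45 [167.35 219.25] [284.22 241.68] tipz@-36 18.61001763780318
0.5 [172.1  217.18] [284.23 241.44] tipz@-36 16.333110365623543
[[57, 89, 149], [57, 90, 149], [55, 89, 146], [56, 89, 148], [56, 91, 150], [57, 93, 151], [57, 92, 150], [56, 93, 150], [55, 91, 149], [60, 95, 154], [62, 90, 138], [80, 86, 99], [104, 102, 109], [142, 144, 146], [191, 189, 188], [201, 189, 189], [205, 188, 187], [207, 189, 187], [205, 187, 184], [207, 189, 188], [206, 189, 189], [207, 191, 189], [207, 188, 188], [208, 190, 189], [209, 191, 190]]
```

Request:
step_arm(
  motion=[
    {"dr": [0,0,0],"slide": [0,0,1],"jaw": 60},
    {"dr": [0,0,0],"slide": [0,0,2],"jaw": 60},
    {"dr": [0,0,0],"slide": [0,0,3],"jaw": 60},
    {"dr": [0,0,0],"slide": [0,0,3],"jaw": 60},
    {"dr": [0,0,0],"slide": [-3,0,3],"jaw": 60},
    {"dr": [0,0,0],"slide": [-6,0,3],"jaw": 60},
    {"dr": [0,0,0],"slide": [-6,0,3],"jaw": 60},
    {"dr": [0,0,0],"slide": [-6,0,3],"jaw": 60},
  ],
)

```text
clock: 6.4
position: [599.7, -2.2, 16.7]
ee_rot: [0.815, -0.58, 0.001, -0.001]
contact_force: [3.6, -0.8, 3.5]
gripper_width: 59.6
grasp_force: 2.1
```

```bash
python3 -c "
from h import *
s=arm.read_state();print(tcp_c(s),s['contact_force'],s['wrist_torque'],s['gripper_width']);K,T=cam('wrist',s)
im=optics.get_image('wrist')
for t in (.35,.4,.45,.5):
  f=lambda x,y,z:(x,y*np.cos(t)-z*np.sin(t), 34+y*np.sin(t)+z*np.cos(t))
  print(t,proj(c2w(f(-150,-60,2)),K,T)[0],proj(c2w(f(-150,-4,2)),K,T)[0])
m=((im[...,0]>120)&(im[...,0]>=im[...,2].astype(int)-5)&(im.max(2)<230))[:,120:280]
n,l,st,_=cv2.connectedComponentsWithStats(m.astype(np.uint8));i=1+st[1:,4].argmax();M=l==i
for c in range(20,150,10):
  r=np.where(M[:,c])[0]
  print(c+120,r[0] if len(r) else None,end='; ')
"
```

```text
[-119.17   -6.68   16.66] [ 3.62 -0.78  3.47] [-0.26 -1.11 -0.04] 59.57709734267764
0.35 [157.09 211.84] [287.07 229.37]
0.4 [161.74 209.67] [287.01 229.15]
0.45 [166.52 207.61] [286.98 228.92]
0.5 [171.43 205.66] [286.99 228.7 ]
140 None; 150 None; 160 None; 170 212; 180 214; 190 215; 200 217; 210 218; 220 219; 230 221; 240 222; 250 224; 260 225;
```

Request:
step_arm(
  motion=[
    {"dr": [0,0,0],"slide": [-3,0,1],"jaw": 60},
    {"dr": [0,0,0],"slide": [-9,0,1],"jaw": 60},
    {"dr": [0,0,0],"slide": [-15,0,1],"jaw": 60},
    {"dr": [0,0,0],"slide": [-21,0,1],"jaw": 60},
    {"dr": [0,0,0],"slide": [-27,0,1],"jaw": 60},
    {"dr": [0,0,0],"slide": [-33,0,1],"jaw": 60},
    {"dr": [0,0,0],"slide": [-38,0,1],"jaw": 60},
    {"dr": [0,0,0],"slide": [-40,0,1],"jaw": 60},
  ],
)

```text
clock: 7.45
position: [585.3, 34.9, 15.3]
ee_rot: [0.815, -0.58, 0.0, 0.0]
contact_force: [4.0, -5.0, 3.8]
gripper_width: 60.2
grasp_force: 3.5
```

```bash
python3 -c "
from h import *
s=arm.read_state();print(tcp_c(s),s['contact_force'],s['wrist_torque'],s['gripper_width'],s['clock']);K,T=cam('wrist',s)
a=optics.get_image('wrist');b=optics.get_image('side')[170:310,210:345]
cv2.imwrite('pics/w4.png',np.hstack([cv2.resize(a,(400,300)),cv2.resize(b,(400,415),interpolation=cv2.INTER_CUBIC)[100:400]]) )"
```

```text
[-79.34  -5.11  15.25] [ 4.05 -4.99  3.78] [-1.4  -1.37 -0.05] 60.19860073044751 7.45
```

View pics/w4.png

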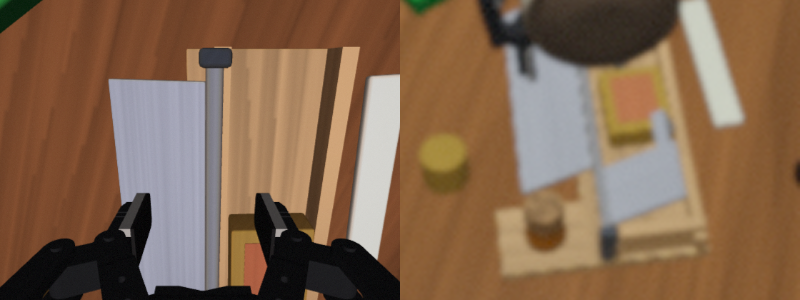

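The weight is being pushed. In the side crop the flap is raised, with its corner near (686,205) and the tongue tip near (655,110). I'll check the tilt from those.

```bash
python3 -c "
from h import *
K,T=cam('side')
for t in (0,.3,.35,.4,.45,.5):
  f=lambda x,y,z:(x,y*np.cos(t)-z*np.sin(t), 34+y*np.sin(t)+z*np.cos(t))
  q=np.array([proj(c2w(f(*p)),K,T)[0] for p in [(78,60,3),(78,2,3),(0,56,3),(25,-60,2)]])
  print(t,(np.c_[(q[:,0]-210)/135*400+400,(q[:,1]-170)/140*415-100]).round(0).tolist())
"
```

```text
0 [[691.0, 210.0], [607.0, 220.0], [668.0, 123.0], [511.0, 169.0]]
0.3 [[686.0, 196.0], [606.0, 220.0], [664.0, 109.0], [516.0, 184.0]]
0.35 [[685.0, 194.0], [606.0, 220.0], [662.0, 107.0], [517.0, 186.0]]
0.4 [[683.0, 192.0], [605.0, 220.0], [661.0, 105.0], [519.0, 188.0]]
0.45 [[681.0, 189.0], [605.0, 220.0], [659.0, 103.0], [520.0, 191.0]]
0.5 [[679.0, 187.0], [605.0, 220.0], [657.0, 101.0], [522.0, 193.0]]
```

The bar corner at (521,192) puts the tilt near 0.45, which is good. I'll carry on pushing.

Request:
step_arm(
  motion=[
    {"dr": [0,0,0],"slide": [-5,0,0],"jaw": 60},
    {"dr": [0,0,0],"slide": [-10,0,0],"jaw": 60},
    {"dr": [0,0,0],"slide": [-15,0,0],"jaw": 60},
    {"dr": [0,0,0],"slide": [-20,0,0],"jaw": 60},
    {"dr": [0,0,0],"slide": [-25,0,0],"jaw": 60},
    {"dr": [0,0,0],"slide": [-30,0,0],"jaw": 60},
    {"dr": [0,0,0],"slide": [-35,0,0],"jaw": 60},
    {"dr": [0,0,0],"slide": [-40,0,0],"jaw": 60},
  ],
)

```text
clock: 8.55
position: [572.0, 72.5, 15.2]
ee_rot: [0.815, -0.58, 0.0, 0.001]
contact_force: [4.4, -3.9, 3.2]
gripper_width: 60.1
grasp_force: 3.6
```

```bash
python3 -c "
from h import *
s=arm.read_state();print(tcp_c(s),R.from_euler('z',-yaw).apply(s['contact_force']),s['wrist_torque'],s['gripper_width'],s['clock'])"
```

```text
[-39.55  -4.81  15.21] [-5.12 -2.92  3.16] [-1.36 -1.33  0.01] 60.06639979964835 8.55
```

Request:
step_arm(
  motion=[
    {"dr": [0,0,0],"slide": [-5,0,0],"jaw": 60},
    {"dr": [0,0,0],"slide": [-10,0,0],"jaw": 60},
    {"dr": [0,0,0],"slide": [-15,0,0],"jaw": 60},
    {"dr": [0,0,0],"slide": [-20,0,0],"jaw": 60},
    {"dr": [0,0,0],"slide": [-25,0,0],"jaw": 60},
    {"dr": [0,0,0],"slide": [-30,0,0],"jaw": 60},
    {"dr": [0,0,0],"slide": [-35,0,0],"jaw": 60},
    {"dr": [0,0,0],"slide": [-38,0,0],"jaw": 60},
  ],
)

```text
clock: 9.55
position: [559.4, 108.3, 15.2]
ee_rot: [0.815, -0.58, -0.0, 0.001]
contact_force: [3.9, -6.0, 2.9]
gripper_width: 60.1
grasp_force: 3.7
```

```bash
python3 -c "
from h import *
s=arm.read_state();print(tcp_c(s),R.from_euler('z',-yaw).apply(s['contact_force']),s['wrist_torque'],s['gripper_width'],s['clock'])
a=optics.get_image('wrist');b=optics.get_image('side')[170:310,210:345]
cv2.imwrite('pics/w5.png',np.hstack([cv2.resize(a,(400,300)),cv2.resize(b,(400,415),interpolation=cv2.INTER_CUBIC)[100:400]]) )"
```

```text
[-1.61 -4.53 15.23] [-6.92 -1.73  2.87] [-1.48 -1.41 -0.04] 60.067151916089315 9.55
```

View pics/w5.png

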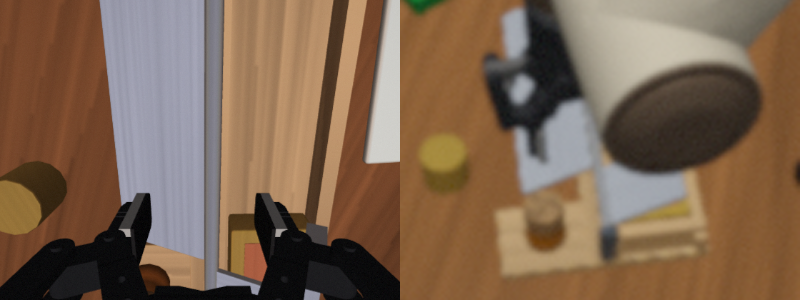

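The weight is under the flap, with brass visible near (680,210). I'll push slowly to the back stop.

Request:
step_arm(
  motion=[
    {"dr": [0,0,0],"slide": [-1,0,0],"jaw": 60},
    {"dr": [0,0,0],"slide": [-2,0,0],"jaw": 60},
    {"dr": [0,0,0],"slide": [-3,0,0],"jaw": 60},
    {"dr": [0,0,0],"slide": [-4,0,0],"jaw": 60},
    {"dr": [0,0,0],"slide": [-4,0,0],"jaw": 60},
    {"dr": [0,0,0],"slide": [-4,0,0],"jaw": 60},
    {"dr": [0,0,0],"slide": [-4,0,0],"jaw": 60},
    {"dr": [0,0,0],"slide": [-4,0,0],"jaw": 60},
  ],
)

```text
clock: 10.65
position: [558.1, 111.9, 15.2]
ee_rot: [0.815, -0.58, -0.0, 0.001]
contact_force: [4.5, -4.8, 3.9]
gripper_width: 59.9
grasp_force: 3.6
```

```bash
python3 -c "
from h import *
s=arm.read_state();print(tcp_c(s),R.from_euler('z',-yaw).apply(s['contact_force']),s['wrist_torque'],s['clock'])
K,T=cam('wrist',s);im=optics.get_image('wrist')
cv2.imwrite('pics/w6.png',im[260:,:])
print(proj(c2w((15,34,8)),K,T),proj(c2w((15,34,28)),K,T))
for c in (325,335,345,355): print(c,[int(r)+270 for r in np.where(np.abs(np.diff(im[270:340,c].astype(int).sum(1)))>40)[0]])"
```

```text
[ 2.31 -4.47 15.19] [-6.03 -2.65  3.87] [-1.29 -1.29  0.03] 10.65
[[365.71 298.74]] [[375.97 325.2 ]]
325 [298, 299, 322, 323]
335 [298, 299, 322]
345 [298, 299, 321, 322]
355 [298, 299, 321, 322, 323]
```

Request:
step_arm(
  motion=[
    {"dr": [0,0,0],"slide": [-1,0,0],"jaw": 60},
    {"dr": [0,0,0],"slide": [-1.5,0,0],"jaw": 60},
    {"dr": [0,0,0],"slide": [-2,0,0],"jaw": 60},
    {"dr": [0,0,0],"slide": [-2.5,0,0],"jaw": 60},
    {"dr": [0,0,0],"slide": [-2.5,0,0],"jaw": 60},
    {"dr": [0,0,0],"slide": [-2.5,0,0],"jaw": 60},
    {"dr": [0,0,0],"slide": [-2.5,0,0],"jaw": 60},
    {"dr": [0,0,0],"slide": [-2.5,0,0],"jaw": 60},
  ],
)

```text
clock: 11.7
position: [557.4, 112.9, 15.2]
ee_rot: [0.815, -0.579, 0.0, 0.002]
contact_force: [5.6, -9.7, 4.2]
gripper_width: 59.8
grasp_force: 6.8
```

```bash
python3 -c "
from h import *
s=arm.read_state();print(tcp_c(s),R.from_euler('z',-yaw).apply(s['contact_force']),s['wrist_torque'],s['clock'])"
```

```text
[ 3.46 -4.14 15.15] [-11.02  -2.14   4.24] [-2.79 -2.01  0.22] 11.7
```

The force rose to 11 N and the motion stalled, so the weight is against the back stop. I'll back off along the lane, then lift so the flap closes.

Request:
step_arm(
  motion=[
    {"dr": [0,0,0],"slide": [3,0,0],"jaw": 60},
    {"dr": [0,0,0],"slide": [8,0,0],"jaw": 60},
    {"dr": [0,0,0],"slide": [14,0,0],"jaw": 60},
    {"dr": [0,0,0],"slide": [19,0,0],"jaw": 60},
    {"dr": [0,0,0],"slide": [19,0,-3],"jaw": 60},
    {"dr": [0,0,0],"slide": [19,0,-7],"jaw": 60},
    {"dr": [0,0,0],"slide": [19,0,-11],"jaw": 60},
    {"dr": [0,0,0],"slide": [19,0,-15],"jaw": 60},
  ],
)

```text
clock: 12.7
position: [563.0, 96.4, 30.2]
ee_rot: [0.814, -0.58, -0.001, 0.001]
contact_force: [1.6, -0.6, 2.0]
gripper_width: 60.0
grasp_force: 0.8
```

Request:
step_arm(
  motion=[
    {"dr": [0,0,0],"slide": [0,0,-4],"jaw": 60},
    {"dr": [0,0,0],"slide": [0,0,-10],"jaw": 60},
    {"dr": [0,0,0],"slide": [0,0,-20],"jaw": 60},
    {"dr": [0,0,0],"slide": [0,0,-40],"jaw": 60},
    {"dr": [0,0,0],"slide": [0,0,-65],"jaw": 60},
    {"dr": [0,0,0],"slide": [0,0,-95],"jaw": 60},
    {"dr": [0,0,0],"slide": [30,0,-125],"jaw": 60},
    {"dr": [0,0,0],"slide": [50,0,-140],"jaw": 60},
  ],
)

```text
clock: 13.7
position: [581.0, 49.2, 172.8]
ee_rot: [0.815, -0.58, 0.001, -0.001]
contact_force: [-0.2, -0.2, 0.4]
gripper_width: 60.1
grasp_force: 0.0
```

```bash
python3 -c "
from h import *
s=arm.read_state();print(tcp_c(s),s['contact_force'],s['clock'])
a=optics.get_image('wrist');b=optics.get_image('top')[140:265,195:345]
cv2.imwrite('pics/w7.png',np.hstack([cv2.resize(a,(400,300)),cv2.resize(b,(400,300),interpolation=cv2.INTER_CUBIC)]) )"
```

```text
[-64.42  -5.69 172.83] [-0.24 -0.19  0.37] 13.7
```

View pics/w7.png

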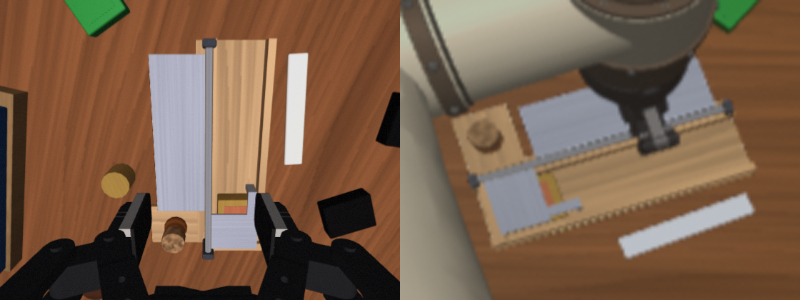

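The flap is shut: the bar is flat again, the lip stands in front of the weight's rear edge, and the bystanders haven't moved. The hand is clear, so I'll hand the job in.

```bash
python3 -c "
from bench import arm
print(arm.job_done())"
```

```text
the job is handed in; nothing more can be done
None
```

The brass weight is in the bay against its back stop, the flap is closed behind it, the hand is clear, and the job was handed in at about 14 s.

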